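# Raise the telescoping window post until it locks and stand the bead ornament in it

## Task

Put the bead ornament up for the patio window. First lift the brass head of the telescoping post straight up until its orange lock button clicks out through the hole in the white tube; then take the white bead ornament (wooden handle on top) out of the cork rest and let its dowel down into the hole in the top of the brass head until it stands upright on the bottom. Leave the post locked, and leave the rainstick, coral star and chrome fidget slider where they are.

Things in the scene. Friction and masses are not known exactly. Their poses are not given: they have to be found in the camera images.
- head (a point): Centre of the post's brass head: a block 34 x 34 mm, 45 mm high (point 22.5 mm below its top), sides along this point's x and y, z up. A blind round hole 16 mm wide, 35 mm deep, with a 3 mm chamfer, goes down the middle of its top. It sits on a 20 mm square inner tube that slides straight up. Fully down this point is 125.5 mm above the shelf; locked, 184 to 187 mm.
- stand: Fixed lower part of the telescoping post: a white 30 mm square tube, its top 100 mm above the shelf, on a round wooden foot 110 mm wide, 12 mm high, screwed down; origin under the foot's centre, z up. The orange lock button comes out on its +x side.
- post (a joint): How far the telescoping post is pulled up, in m: 0 fully down; at about 0.0585 the lock button springs out and then holds the post between 0.0585 and 0.0615 against pull and push. Sliding it takes about 3 to 6 N; below the lock it stays by friction where it is left, but a push of a few N moves it down.
- lock_button (a joint): How far the orange spring button (9 mm wide) stands out, in m: 0 to 0.001 while held back inside the tube, 0.008 when it has clicked out through the tube's hole, 82 mm above the shelf (post locked). It comes out by itself when the post reaches the hole; pushing it in unlocks the post.
- socket_floor (a point): Centre of the flat bottom of the blind hole in the brass head, on the hole's axis, 35 mm below the top of the head (12.5 mm below head). Moves with the head; z up.
- bead_handle (a point): Centre of the ornament's upright round wooden handle, 20 mm wide, 40 mm long (20 mm above and below this point), its top part, to be gripped from above. Below it: 26 mm of white ceramic beads (43 mm wide), then 55 mm of bare dowel, 12 mm thick, flat-ended. The ornament is 121 mm long, about 70 g, and starts upright in the cork rest; z points up along it.
- rest: Fixed cork block, 70 x 70 x 30 mm, that holds the ornament at the start; origin at the centre of its underside.
- dowel_tip (a point): Centre of the flat lower end of the ornament's dowel, 101 mm below bead_handle along the dowel. At the start it stands 8 mm above the shelf on the bottom of a 22 mm deep hole in the cork rest (70 x 70 x 30 mm, fixed).
- rainstick_mid (a point): Middle of a wooden rainstick segment, 168 mm long, 44 mm square end caps, lying on the shelf at its far side (22 mm up). Not to be moved.
- star_mid (a point): Middle of a coral silicone star, about 80 mm across, 14 mm thick, flat on the shelf. Not to be moved.
- fidget_mid (a point): Middle of a chrome fidget slider, 60 x 26 x 15 mm, on the shelf. Not to be moved.
- tilt_bin: Translucent blue tilt-out bin in a black steel holder, fixed; 140 x 206 x 170 mm high; origin at the centre of its underside, open side to its -x. An obstacle only.
Mind the look-alikes: they are no part of the job. What is meant by the part that bears bead_handle is not blue, and is the larger of those in its own colour.

How it is judged:
On the way, in this order (a step that is already met when the one before it is completed fails the run):
1. the post is pulled up and its lock button has clicked out (value of joint lock_button above 0.006 m and value of joint post above 0.055 m), for 0.2 s.
2. the ornament's dowel stands on the bottom of the hole in the locked head (all of step 1 and z of dowel_tip in the frame of socket_floor below 0.004 m and distance between dowel_tip and socket_floor below 0.006 m and angle between bead_handle's own z axis and vertical below 0.2 rad), for 0.2 s.
At the end, for the whole second after the job is handed in: The post is up (over 55 mm) with its lock button out (over 6 mm); the ornament stands released and at rest in the hole of the brass head, the end of its dowel within 4 mm of the bottom and 6 mm of its centre, within 0.2 rad of upright (all of step 2 and linear speed of beads below 0.02 m/s); the robot touches nothing.
It fails at once if the rainstick is moved by more than 20 mm (distance of rainstick_mid from where it was at the start of the episode above 0.02 m).
It fails at once if the star is moved by more than 20 mm (distance of star_mid from where it was at the start of the episode above 0.02 m).
It fails at once if the fidget is moved by more than 20 mm (distance of fidget_mid from where it was at the start of the episode above 0.02 m).
It also fails if it takes over 64 s, if anything falls off the work surface, if the arm or the gripper's body presses on something with over 40 N, if the wrist force passes 120 N, or if a joint passes its speed limit or range.

## Robot

A 6-joint arm with a two-finger parallel gripper is mounted at the origin on the work surface. World frame = base frame: x ahead of the robot, y to its left, z up, the work surface at z = 0. Lengths are in m, angles in rad, forces in N, time in s.
With the tool pointing down it reaches from about 0.275 to 0.85 m from the base axis. Payload 19 kg.
Tool frame: the origin (TCP) lies at the very end of the fingers, on their centre line; the grasp point (between the pads) lies 19 mm behind it; z points along the fingers, y is the line along which they close (so a half turn about z gives the same grasp; the last joint's range is limited). The gripper opens to 85 mm and grips with 20 to 120 N. Pads are 22 mm wide; open, the fingers measure 114 mm over their backs; the gripper's body (76 mm by 85 mm) begins 54 mm behind the grasp point. The pads swing forward as they close: fully open they stand 13 mm farther back than shut.
Start: joints at [1.084, 0.15, 1.437, -0, 1.554, -0.134], TCP at [0.199, 0.54, 0.208] pointing down, gripper open.
Joint ranges: [-2.8, 2.8], [-0.68, 2.1], [0.12, 2.68], [-1.39, 4.53], [0.16, 2.79], [-2.81, 2.81]. Speed limits (rad/s): [1.89, 1.89, 2.22, 3.01, 3.01, 3.01].

## Interface

Orientations are given as a rotation vector (axis times angle).
In Python, from plant import * gives the robot as it stands.
- The arm moves only by the tool jog_arm, never from a script. Its arguments are lists of equal length, an entry for each row: "hand": the opening in per cent of the stroke, from 0 (shut) to 100 (fully open); "offset": the shift along the tool's x, y, z in cm, a list of three; "roll": the turn about the tool's z in rad. A call has exactly 10 rows; each row is the pose to reach, as a shift and turn from the pose commanded when the call began, along the tool's axes at that moment; what a row does not reach only later rows make up. A row lasts 1/12 s, in which the tool goes at most 41.7 mm and 7.16 degrees, less where a joint would pass 70% of its speed; a pose out of reach is approached as far as the arm can. A call with a gripper value outside its range is refused whole. The fingers move at their own pace and stop on an object; "squeeze" is the grip in N (left out, the last holds). Time passes only in rows, so rows that repeat a pose let the fingers close, or fill a call up. It gives the time, the measured TCP pose, the force, the opening and the grip force at its end, in the units of the state.
- get_obs(): the state, without advancing time (a new reading comes with each control period).
- snapshot(name): name is "scene" or "side" or "wrist"; returns a dict with "color" (384x512x3 uint8, red, green, blue), "mtx" (3x3 intrinsics, pixels), "view" (4x4, takes a point from world to camera coordinates). Camera axes: x right, y down, z forward; pixel columns grow to the right and rows downward; lengths in m; the calibration is good to about 2 mm. The wrist camera is an equidistant fisheye: a pixel r from the principal point sees the ray r / f radians off the axis. A picture is of the moment at which its call begins. There is no depth.
- job_done(): hands the job in; it is judged then, once.
The state is a dict: "clock": time; "joints": joint angles; "dq": joint speeds; "joint_efforts": joint torques, N m; "eef_pos": TCP position; "orientation": TCP orientation; "wrist_force": force on the tool from outside, world axes, zero at the start; "wrist_torque": the same for the moment, N m; "finger_gap": finger opening in m; "grasp_force": force on a finger pad.
Only numpy, scipy, OpenCV 4.12 (cv2) and the standard library are available. Lean on these libraries where they do the work, as an engineer would, in place of code of your own. Each camera call takes 0.05 s, during which the arm holds its last target. There are 200 camera calls.

## Working session

There is one attempt and no reset: what is moved stays moved. The work goes in short steps, Python scripts to look and compute and a tool call to move; the robot and the scene stay as the last step left them, time stands still between calls to the robot, and variables do not carry over. Pictures are saved under pics/ and viewed, at most 10 in all, crops included, and the job is handed in when it is done.

Besides the shell and the picture viewer there is one more tool, called by a JSON object that holds its "op" and its "data", one argument or row to a line. jog_arm: Moves the arm, as the interface text tells. Its arguments: {"type":"object","properties":{"hand":{"type":"array"},"offset":{"type":"array"},"roll":{"type":"array"},"squeeze":{"type":"number"}},"required":["hand","offset","roll"]}

```bash
mkdir -p pics; python3 - <<'E'
from plant import *
import cv2,numpy as np
o=get_obs();print({k:np.round(v,3).tolist() for k,v in o.items()})
for n in("scene","side"):
    s=snapshot(n);cv2.imwrite(f"pics/{n}0.png",s["color"][:,:,::-1]);print(n,np.round(s["mtx"],1).tolist(),np.round(s["view"],3).tolist())
E
```

```text
{'clock': 0.0, 'joints': [1.084, 0.151, 1.438, 0.0, 1.554, -0.134], 'dq': [-0.001, -0.001, 0.001, -0.001, 0.0, -0.001], 'joint_efforts': [-0.003, -71.304, -57.085, -0.0, 0.009, -0.0], 'eef_pos': [0.199, 0.539, 0.208], 'orientation': [-0.551, -3.092, 0.002], 'wrist_force': [-0.132, -0.255, -0.418], 'wrist_torque': [0.02, 0.044, -0.059], 'grasp_force': 0.0, 'finger_gap': 0.085}
scene [[367.8, 0.0, 260.9], [0.0, 367.8, 191.1], [0.0, 0.0, 1.0]] [[-0.114, 0.993, -0.006, 0.172], [0.839, 0.093, -0.536, -0.438], [-0.532, -0.066, -0.844, 1.465], [0.0, 0.0, 0.0, 1.0]]
side [[400.7, 0.0, 264.9], [0.0, 400.7, 194.3], [0.0, 0.0, 1.0]] [[0.977, -0.214, 0.008, -0.623], [-0.127, -0.61, -0.782, 0.089], [0.172, 0.763, -0.623, 1.003], [0.0, 0.0, 0.0, 1.0]]
```

View pics/scene0.png

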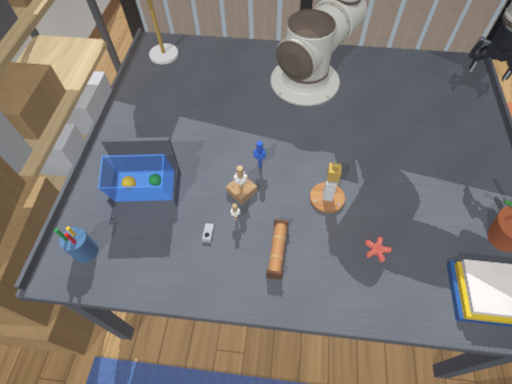

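View pics/side0.png

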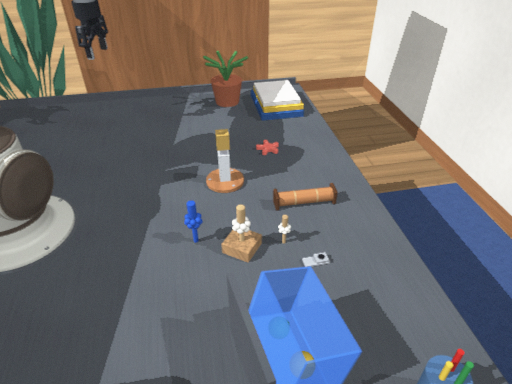

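The scene picture shows three bead ornaments: a blue one at (260,152), a large white one in the cork rest at (240,180), and a small white one at (235,211). The one in the cork fits, being white and the larger of the white pair. The post is at (330,185), the star at (378,249), the rainstick at (278,249) and the fidget at (208,233). I'll confirm with an enlarged crop and measure from it.

```bash
python3 - <<'E'
import cv2,numpy as np
a=cv2.imread("pics/scene0.png");b=cv2.imread("pics/side0.png")
f=lambda im,x,y:cv2.resize(im[y:y+75,x:x+100],None,fx=4,fy=4,interpolation=cv2.INTER_CUBIC)
m=np.vstack([np.hstack([f(a,200,145),f(a,280,150)]),np.hstack([f(b,190,195),f(b,175,122)])])
cv2.imwrite("pics/crop.png",m)
E
```

```text
(no output)
```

View pics/crop.png

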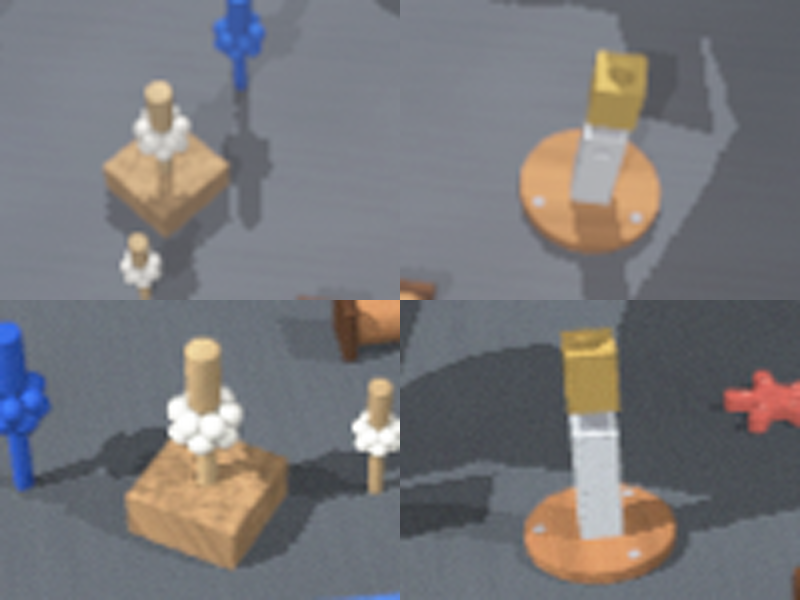

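The crop confirms it: the large white ornament stands in the cork block and is clearly bigger than the small white one. The head's hole and faces are visible, so I can triangulate.

```bash
cat > h.py <<'E'
import numpy as np,cv2
from plant import *
from scipy.spatial.transform import Rotation as R
def ray(s,uv):
    K,V=s["mtx"],s["view"];d=V[:3,:3].T@np.linalg.inv(K)@[uv[0],uv[1],1];return -V[:3,:3].T@V[:3,3],d
def onz(s,uv,z):
    c,d=ray(s,uv);return c+d*(z-c[2])/d[2]
def tri(S,U):
    A=np.zeros((3,3));b=np.zeros(3)
    for s,u in zip(S,U):
        c,d=ray(s,u);d/=np.linalg.norm(d);P=np.eye(3)-np.outer(d,d);A+=P;b+=P@c
    return np.linalg.solve(A,b)
def move(target,yaw=None):
    "offset (cm) in tool axes, roll to tool y along yaw"
    o=get_obs();M=R.from_rotvec(o["orientation"]).as_matrix()
    off=M.T@(np.array(target)-o["eef_pos"])*100
    y=np.arctan2(M[1,1],M[0,1]);r=None
    if yaw is not None:
        d=(yaw-y+np.pi/2)%np.pi-np.pi/2;r=round(-d,3)  # tool z down
    return np.round(off,2),r,"tool y yaw",round(y,3)
E
python3 - <<'E'
from h import *
np.set_printoptions(precision=4,suppress=True)
a,b=snapshot("scene"),snapshot("side")
q=lambda o,p:(o[0]+(p[0]+.5)/4-.5,o[1]+(p[1]+.5)/4-.5)
A=lambda x,y:q((200,145),(x,y));A2=lambda x,y:q((280,150),(x,y));B=lambda x,y:q((190,195),(x,y));B2=lambda x,y:q((175,122),(x,y))
for n,u,v,z in [("handle",A(159,89),B(203,47),.129),("head",A2(222,73),B2(189,37),.148)]:
    print(n,tri([a,b],[u,v]),onz(a,u,z),onz(b,v,z))
# yaw of head
for s,p,p2,z in[(a,A2(200,52),A2(247,57),.148),(a,A2(188,122),A2(235,129),.103),(b,B2(163,32),B2(213,29),.148),(b,B2(167,113),B2(220,111),.103)]:
    d=onz(s,p2,z)-onz(s,p,z);print("head edge",np.degrees(np.arctan2(d[1],d[0])),np.linalg.norm(d))
print("cork",[onz(a,A(x,y),.03)[:2] for x,y in[(104,170),(229,168),(166,212)]])
print("foot/stand",onz(a,A2(190,185),.012)[:2],onz(b,B2(200,233),.012)[:2])
print("small top",tri([a,b],[A(138,238),B(379,83)]),"blue top",tri([a,b],[(260,143.5),B(6,28)]))
E
```

```text
handle [ 0.5417 -0.1747  0.1297] [ 0.5392 -0.174   0.129 ] [ 0.5431 -0.1757  0.129 ]
head [0.5402 0.0991 0.1658] [0.5262 0.1022 0.148 ] [0.5437 0.1298 0.148 ]
head edge 88.63045287631942 0.03371078780109115
head edge 85.9368277356151 0.034498711822529324
head edge -4.527551367795345 0.03455961690383727
head edge -7.53037290240908 0.03664449986916427
cork [array([ 0.5511, -0.2217]), array([ 0.5384, -0.1238]), array([ 0.5841, -0.1675])]
foot/stand [0.537  0.0994] [0.538  0.0871]
small top [ 0.6433 -0.1773  0.0866] blue top [ 0.4378 -0.1252  0.1199]
```

```bash
python3 - <<'E'
from h import *
for y in(-4,86):print(move([.49,.099,.30],np.radians(y)))
s=snapshot("wrist");print(s["mtx"].round(1).tolist());M=R.from_rotvec(get_obs()["orientation"]).as_matrix()
print(M.round(3)); V=s["view"];C=-V[:3,:3].T@V[:3,3];print("cam in tool",M.T@(C-get_obs()["eef_pos"]),(V[:3,:3]@M).round(2))
E
```

```text
(array([-42.56, -31.27,  -9.18]), np.float64(1.288), 'tool y yaw', np.float64(1.218))
(array([-42.56, -31.27,  -9.18]), np.float64(-0.283), 'tool y yaw', np.float64(1.218))
[[297.3, 0.0, 253.8], [0.0, 297.3, 191.1], [0.0, 0.0, 1.0]]
[[-0.938  0.346 -0.   ]
 [ 0.346  0.938 -0.001]
 [ 0.    -0.001 -1.   ]]
cam in tool [ 7.26111777e-02  1.41190836e-04 -1.64858253e-01] [[-0.    1.   -0.  ]
 [-0.96 -0.   -0.29]
 [-0.29  0.    0.96]]
```

{"op": "jog_arm", "data": {
  "hand": [100,100,100,100,100,100,100,100,100,100],
  "offset": [
    [-3,-2,-1.5],
    [-6,-4,-3],
    [-9.5,-6,-4.5],
    [-13,-8,-6],
    [-16.5,-10,-7.5],
    [-20,-12,-9],
    [-23,-14,-9.2],
    [-26,-16,-9.2],
    [-28,-17.5,-9.2],
    [-28,-17.5,-9.2]
  ],
  "roll": [-0.03,-0.07,-0.1,-0.14,-0.17,-0.2,-0.24,-0.28,-0.28,-0.28],
  "squeeze": 60
}}

```text
clock: 1.08
eef_pos: [0.4031, 0.2752, 0.3003]
orientation: [0.12, 3.139, -0.002]
wrist_force: [0.5, 0.5, -0.4]
finger_gap: 0.0854
grasp_force: 0.0
```

```bash
python3 - <<'E'
from h import *
print(get_obs()["eef_pos"],move([.54,.099,.30],np.radians(86)))
E
```

```text
[0.4030917  0.27523251 0.30031122] (array([-15.  , -16.53,   0.06]), np.float64(-0.007), 'tool y yaw', np.float64(1.494))
```

{"op": "jog_arm", "data": {
  "hand": [100,100,100,100,100,100,100,100,100,100],
  "offset": [
    [-2,-2,0],
    [-4,-4.5,0],
    [-6.5,-7.5,0],
    [-9,-10.5,0],
    [-12,-13.5,0],
    [-14,-15.5,0],
    [-15,-16.5,0],
    [-15,-16.5,0],
    [-15,-16.5,0],
    [-15,-16.5,0]
  ],
  "roll": [0,0,0,0,0,0,0,0,0,0]
}}

```text
clock: 1.92
eef_pos: [0.538, 0.1042, 0.3005]
orientation: [-0.113, -3.139, -0.0]
wrist_force: [-0.6, 0.2, -0.1]
finger_gap: 0.0859
grasp_force: 0.0
```

```bash
python3 - <<'E'
from h import *
print(get_obs()["eef_pos"])
s=snapshot("wrist");np.savez("w1.npz",**s)
c=s["color"][:,:,::-1]
V=s["view"];p=V@np.array([.54,.099,.148,1]);th=np.arctan2(np.hypot(p[0],p[1]),p[2]);r=s["mtx"][0,0]*th;u=s["mtx"][:2,2]+r*p[:2]/np.hypot(p[0],p[1]);print("expected",u)
cv2.imwrite("pics/w1.png",c)
x,y=(u-[75,60]).astype(int);x=max(x,0);y=max(y,0);print(x,y)
cv2.imwrite("pics/w1c.png",cv2.resize(c[y:y+120,x:x+150],None,fx=5,fy=5,interpolation=cv2.INTER_CUBIC))
E
```

```text
[0.53799263 0.1041569  0.30049623]
expected [249.13541463 173.54409217]
174 113
```

View pics/w1c.png

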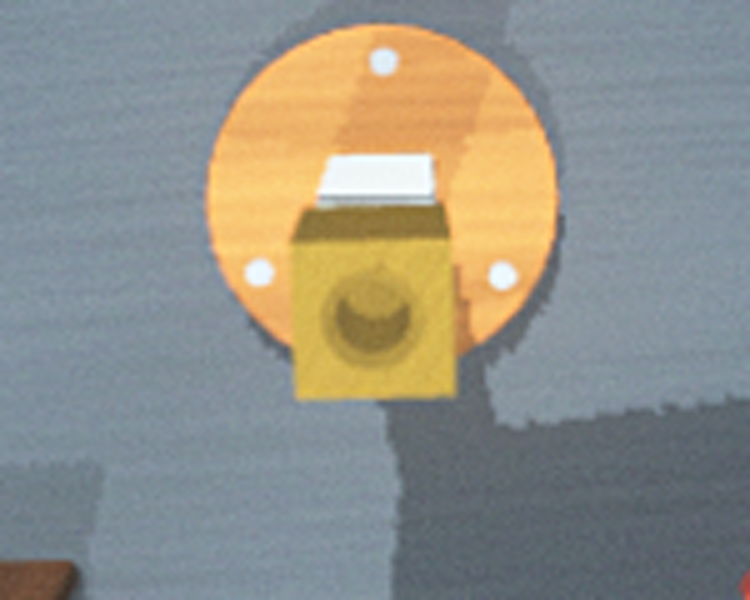

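The wrist view shows the brass top face with corners (291,242), (448,240), (456,397) and (295,402), and the foot circle centred at (382,195), all in crop pixels.

```bash
cat >> h.py <<'E'
def fray(s,uv):
    K,V=s["mtx"],s["view"];d=(np.array(uv)-K[:2,2])/K[0,0];t=np.linalg.norm(d)
    v=np.r_[d/t*np.sin(t),np.cos(t)];return -V[:3,:3].T@V[:3,3],V[:3,:3].T@v
def fonz(s,uv,z):
    c,d=fray(s,uv);return c+d*(z-c[2])/d[2]
E
python3 - <<'E'
from h import *
np.set_printoptions(precision=4,suppress=True)
s=np.load("w1.npz")
q=lambda x,y:(174+(x+.5)/5-.5,113+(y+.5)/5-.5)
print("foot ctr",[fonz(s,q(*p),.012) for p in[(382,195)]], [fonz(s,q(*p),.012)[:2] for p in [(206,195),(558,195),(382,22)]])
C=[(291,242),(448,240),(456,397),(295,402)]
for z in(.148,.157,.166):
    P=np.array([fonz(s,q(*p),z)[:2] for p in C]);d=np.roll(P,-1,0)-P
    print(z,P.mean(0),np.linalg.norm(d,axis=1),np.degrees(np.arctan2(d[:,1],d[:,0]))%90)
o=get_obs();M=R.from_rotvec(o["orientation"]).as_matrix();print(np.degrees(np.arctan2(M[1,1],M[0,1])),o["eef_pos"])
E
```

```text
foot ctr [array([0.5373, 0.0985, 0.012 ])] [array([0.533 , 0.0441]), array([0.541 , 0.1528]), array([0.4841, 0.1025])]
0.148 [0.5436 0.0976] [0.0341 0.0357 0.036  0.0364] [86.5049 89.1831 87.7041 86.1739]
0.157 [0.5414 0.0979] [0.0332 0.0347 0.035  0.0353] [86.5049 89.1831 87.7041 86.1739]
0.166 [0.5392 0.0982] [0.0322 0.0336 0.034  0.0343] [86.5049 89.1831 87.7041 86.1739]
85.90139068386195 [0.5379 0.1043 0.3006]
```

```bash
python3 - <<'E'
from h import *
print(move([.540,.0981,.132],np.radians(87.4)))
E
```

```text
(array([-0.25, -0.61, 16.86]), np.float64(-0.026), 'tool y yaw', np.float64(1.499))
```

{"op": "jog_arm", "data": {
  "hand": [100,100,100,100,100,100,100,100,100,100],
  "offset": [
    [-0.25,-0.6,1],
    [-0.25,-0.6,3],
    [-0.25,-0.6,6],
    [-0.25,-0.6,9],
    [-0.25,-0.6,12],
    [-0.25,-0.6,14],
    [-0.25,-0.6,15.5],
    [-0.25,-0.6,16.5],
    [-0.25,-0.6,16.8],
    [-0.25,-0.6,16.8]
  ],
  "roll": [-0.026,-0.026,-0.026,-0.026,-0.026,-0.026,-0.026,-0.026,-0.026,-0.026]
}}

```text
clock: 2.8
eef_pos: [0.5403, 0.0975, 0.1324]
orientation: [-0.072, -3.141, 0.0]
wrist_force: [-0.1, 0.6, 0.2]
finger_gap: 0.0855
grasp_force: 0.0
```

{"op": "jog_arm", "data": {
  "hand": [30,30,30,30,30,30,30,30,30,30],
  "offset": [
    [0,0,0],
    [0,0,0],
    [0,0,0],
    [0,0,0],
    [0,0,0],
    [0,0,0],
    [0,0,0],
    [0,0,0],
    [0,0,0],
    [0,0,0]
  ],
  "roll": [0,0,0,0,0,0,0,0,0,0],
  "squeeze": 50
}}

```text
clock: 3.63
eef_pos: [0.5409, 0.0978, 0.1329]
orientation: [0.073, 3.14, 0.002]
wrist_force: [1.5, 8.0, 1.4]
finger_gap: 0.0321
grasp_force: 52.5
```

{"op": "jog_arm", "data": {
  "hand": [30,30,30,30,30,30,30,30,30,30],
  "offset": [
    [0,0,-0.3],
    [0,0,-0.7],
    [0,0,-1.2],
    [0,0,-1.7],
    [0,0,-2.2],
    [0,0,-2.7],
    [0,0,-3.2],
    [0,0,-3.6],
    [0,0,-3.8],
    [0,0,-3.8]
  ],
  "roll": [0,0,0,0,0,0,0,0,0,0]
}}

```text
clock: 4.47
eef_pos: [0.5409, 0.0978, 0.1709]
orientation: [0.073, 3.14, 0.002]
wrist_force: [0.9, 8.0, 2.3]
finger_gap: 0.0321
grasp_force: 52.5
```

{"op": "jog_arm", "data": {
  "hand": [30,30,30,30,30,30,30,30,30,30],
  "offset": [
    [0,0,-0.1],
    [0,0,-0.2],
    [0,0,-0.3],
    [0,0,-0.4],
    [0,0,-0.5],
    [0,0,-0.5],
    [0,0,-0.5],
    [0,0,-0.5],
    [0,0,-0.5],
    [0,0,-0.5]
  ],
  "roll": [0,0,0,0,0,0,0,0,0,0]
}}

```text
clock: 5.3
eef_pos: [0.5408, 0.0978, 0.1755]
orientation: [0.073, 3.14, 0.002]
wrist_force: [2.3, 8.4, -3.6]
finger_gap: 0.032
grasp_force: 52.0
```

```bash
python3 - <<'E'
from h import *
a,b=snapshot("scene"),snapshot("side")
f=lambda s,x,y:cv2.resize(s["color"][y:y+120,x:x+80,::-1],None,fx=5,fy=5,interpolation=cv2.INTER_CUBIC)
cv2.imwrite("pics/lock1.png",np.hstack([f(b,185,80)[:, :],f(a,295,110)])[:, :800])
E
```

```text
(no output)
```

View pics/lock1.png

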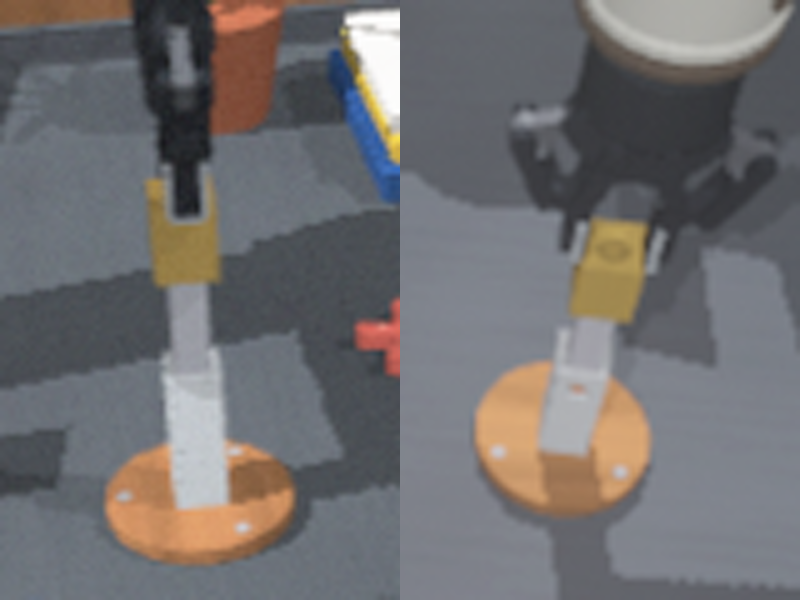

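The button shows orange in the lower part of the tube's hole at (577,387) and isn't out yet. I'll go a few millimetres further.

{"op": "jog_arm", "data": {
  "hand": [30,30,30,30,30,30,30,30,30,30],
  "offset": [
    [0,0,-0.1],
    [0,0,-0.2],
    [0,0,-0.3],
    [0,0,-0.4],
    [0,0,-0.4],
    [0,0,-0.4],
    [0,0,-0.4],
    [0,0,-0.4],
    [0,0,-0.4],
    [0,0,-0.4]
  ],
  "roll": [0,0,0,0,0,0,0,0,0,0]
}}

```text
clock: 6.23
eef_pos: [0.5408, 0.0978, 0.1795]
orientation: [0.073, 3.14, 0.002]
wrist_force: [2.3, 9.0, -1.2]
finger_gap: 0.0323
grasp_force: 52.2
```

```bash
python3 - <<'E'
from h import *
a=snapshot("scene");c=a["color"][165:205,310:350].astype(int)
m=(c[...,0]>150)&(c[...,0]-c[...,2]>60);m[:, :]&=True
print(get_obs()["wrist_force"]);print(c[18:28,12:26].tolist()[0:0]);
for r in range(12,28):print(" ".join(f"{c[r,k,0]-c[r,k,2]:4d}" for k in range(10,32)))
E
```

```text
[ 1.71843779  8.61360858 -1.33989987]
[]
 -13  -12  -12  -13  -13  -12   -9   -5   -5   -6   -7   -7   -7   -8   -8   -7   -7   -9  -12   -9   -6   -6
 -13  -12  -12  -11  -12  -13   -8   -5   -6   -6   -7   -7   -8   -8   -9   -8   -6   -9  -12   -8   -5   -6
 -13  -13  -12  -13  -12  -12   -7   -5   -5   -6   -7   -7   -7   -7   -7   -7   -7   -9  -12  -10   -8   -9
 -12  -12  -12  -13  -11  -10   -6   -5   -6   -7   -7   -7   -7   -7   -7   -7   -6   -9  -12  -12  -11  -11
 -12  -12  -12  -13   -4   -4   -6   -5   -6   -7   -8   -7   -8   -7   -7   -7   -7   -9  -11  -11  -11  -12
  11   27   41   48   55   23   -6   -6   -6   -7   -7   -7   -7   -7   -7   -6   -7   -9  -12  -11  -11  -11
  66   79   92   96   90   37   -6   -6   -5   -7   -7   -7   -7   -6   -6   -6   -7  -10  -11  -11  -11  -12
  98   96   97   96   71   21   -5   -5   -6   -6   -6   -5   -6   -5   -6   -5   -3   -4  -11  -11  -11  -11
  97   96   97   97   56    6   -5   -5   -5   -5   -5   -5   -5   -5   -5   -5   13   28    1  -11  -11  -12
  95   96   95   94   49    2   -4   -6   -2    4    7    1   -5   -5   -5    0   37   71   49   10  -12  -12
  93   95   93   88   36   -5   -5   -5    2   36   58   38    4   -5   -5    7   51   92   85   55   11  -11
  92   93   93   68   19   -6   -5   -5    5   60  130  110   22   -6   -5   15   61   90   92   87   60   12
  92   93   94   53    7   -5   -5   -6    2   32   72   47    9   -5   -5   30   82   91   93   95   89   52
  95   94   94   48    2   -5   -5   -5   -5    2   14    3   -6   -5    0   41   88   91   94   94   94   83
  97   96   92   38   -5   -6   -5   -6   -5   -5   -5   -5   -4   -5   14   59   87   92   95   95   95   94
  98   98   87   32   -5   -5   -4   -5   -5   -5   -6   -5   -5   -5   27   77   92   94   96   96   94   95
```

{"op": "jog_arm", "data": {
  "hand": [30,30,30,30,30,30,30,30,30,30],
  "offset": [
    [0,0,-0.05],
    [0,0,-0.1],
    [0,0,-0.15],
    [0,0,-0.2],
    [0,0,-0.2],
    [0,0,-0.2],
    [0,0,-0.2],
    [0,0,-0.2],
    [0,0,-0.2],
    [0,0,-0.2]
  ],
  "roll": [0,0,0,0,0,0,0,0,0,0]
}}

```text
clock: 7.12
eef_pos: [0.5407, 0.0978, 0.1801]
orientation: [-0.073, -3.14, -0.002]
wrist_force: [8.7, 8.9, -18.3]
finger_gap: 0.0321
grasp_force: 52.1
```

```bash
python3 - <<'E'
from h import *
a,b=snapshot("scene"),snapshot("side")
f=lambda s,x,y,w,h:cv2.resize(s["color"][y:y+h,x:x+w,::-1],(400,600),interpolation=cv2.INTER_CUBIC)
cv2.imwrite("pics/lock2.png",np.hstack([f(b,205,140,40,60),f(a,310,155,40,60)]))
E
```

```text
(no output)
```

View pics/lock2.png

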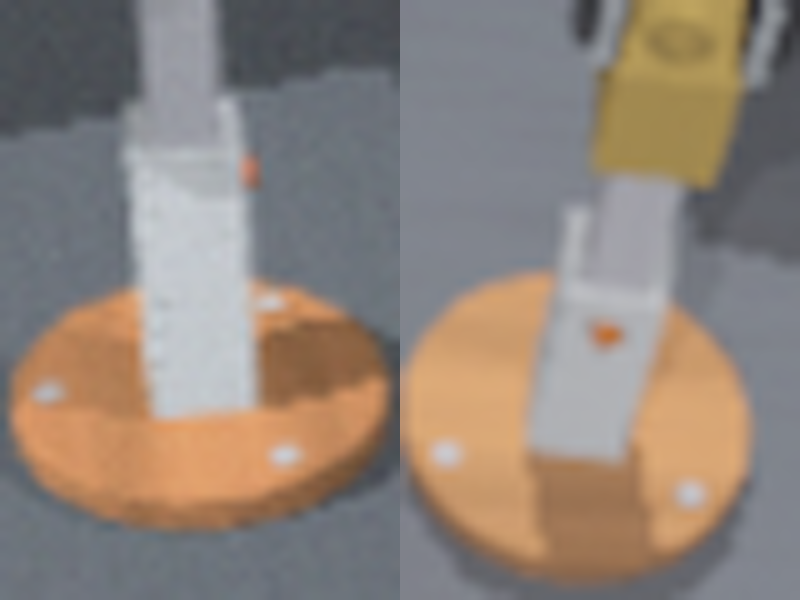

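The button stands out at (250,170) in the side crop, and the 18 N of resistance is the upper stop. The post is locked, so I'll relax and release.

{"op": "jog_arm", "data": {
  "hand": [30,30,70,80,80,80,80,80,80,80],
  "offset": [
    [0,0,0.1],
    [0,0,0.15],
    [0,0,0.15],
    [0,0,0.15],
    [0,0,0.15],
    [0,0,0.15],
    [0,0,-1],
    [0,0,-4],
    [0,0,-8],
    [0,0,-12]
  ],
  "roll": [0,0,0,0,0,0,0,0,0,0]
}}

```text
clock: 8.05
eef_pos: [0.54, 0.0968, 0.3035]
orientation: [-0.074, -3.14, 0.0]
wrist_force: [0.5, -0.4, 0.2]
finger_gap: 0.068
grasp_force: 0.0
```

```bash
python3 - <<'E'
from h import *
s=snapshot("wrist");np.savez("w2.npz",**s);print(get_obs()["eef_pos"])
# two-tower: choose yaw for the handle grasp
for y in (-10,-4,87,80):print(y,move([.5417,-.175,.30],np.radians(y)))
print(get_obs()["joints"])
E
```

```text
[0.54146562 0.09692511 0.31227724]
-10 (array([ -1.29, -27.16,   1.22]), np.float64(-1.443), 'tool y yaw', np.float64(1.524))
-4 (array([ -1.29, -27.16,   1.22]), np.float64(-1.548), 'tool y yaw', np.float64(1.524))
87 (array([ -1.29, -27.16,   1.22]), np.float64(0.005), 'tool y yaw', np.float64(1.524))
80 (array([ -1.29, -27.16,   1.22]), np.float64(0.128), 'tool y yaw', np.float64(1.524))
[ 3.71523634e-02  7.81564526e-02  1.31095511e+00 -1.58315092e-04
  1.74293338e+00 -1.48678230e+00]
```

{"op": "jog_arm", "data": {
  "hand": [70,70,70,70,70,70,70,70,70,70],
  "offset": [
    [0,-2,0],
    [0,-5,0],
    [0,-9,0.4],
    [0,-13,0.8],
    [0,-17,1.2],
    [0,-21,1.2],
    [-0.5,-24.5,1.2],
    [-1,-26.5,1.2],
    [-1.3,-27.2,1.2],
    [-1.3,-27.2,1.2]
  ],
  "roll": [0,0,0,0,0,0,0,0,0,0]
}}

```text
clock: 8.93
eef_pos: [0.541, -0.1768, 0.2897]
orientation: [-0.077, -3.14, 0.0]
wrist_force: [0.6, -0.2, 0.3]
finger_gap: 0.06
grasp_force: 0.0
```

```bash
python3 - <<'E'
from h import *
s=snapshot("wrist");np.savez("w3.npz",**s);print(get_obs()["eef_pos"])
V=s["view"];p=V@np.array([.5417,-.1747,.129,1]);n=np.hypot(p[0],p[1]);print(s["mtx"][:2,2]+s["mtx"][0,0]*np.arctan2(n,p[2])*p[:2]/n)
w2=np.load("w2.npz")
f=lambda s,x,y:cv2.resize(s["color"][y:y+120,x:x+80,::-1],None,fx=5,fy=5,interpolation=cv2.INTER_CUBIC)
cv2.imwrite("pics/w23.png",np.hstack([f(w2,210,130),f(s,210,110)]))
E
```

```text
[ 0.54093191 -0.17545661  0.2897075 ]
[255.69152976 170.31075318]
```

View pics/w23.png

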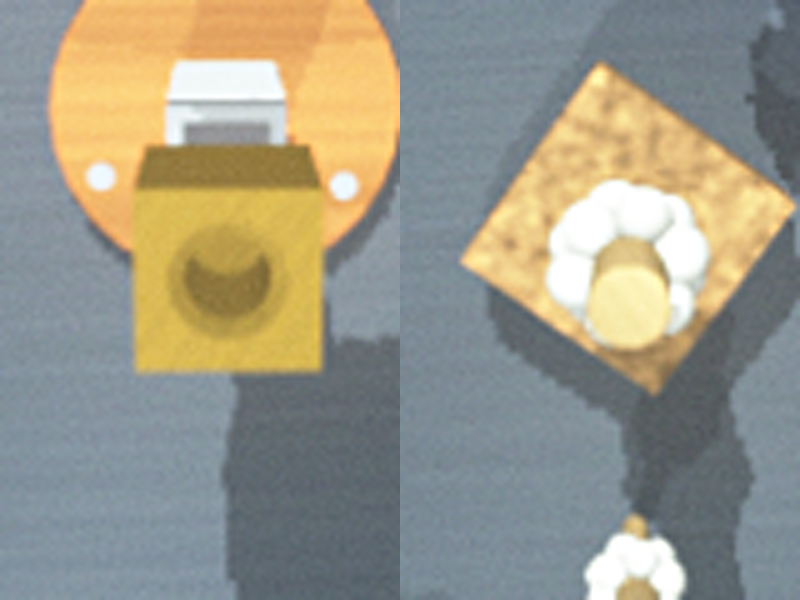

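The handle top is centred at (629,308) and the hole at (228,281), in crop pixels.

```bash
python3 - <<'E'
from h import *
w2,w3=np.load("w2.npz"),np.load("w3.npz")
q=lambda x,y,X,Y:(X+(x+.5)/5-.5,Y+(y+.5)/5-.5)
print("hole",[fonz(w2,q(228,281,210,130),z) for z in(.2065,.2095)])
h=fonz(w3,q(229,308,210,110),.129);print("handle",h)
print(move([h[0],h[1],.095]),move([h[0],h[1],.095],1.5254))
E
```

```text
hole [array([0.54078813, 0.09813146, 0.2065    ]), array([0.53995031, 0.0981567 , 0.2095    ])]
handle [ 0.54270652 -0.17507578  0.129     ]
(array([-0.18,  0.04, 19.47]), None, 'tool y yaw', np.float64(1.523)) (array([-0.18,  0.04, 19.47]), np.float64(-0.002), 'tool y yaw', np.float64(1.523))
```

{"op": "jog_arm", "data": {
  "hand": [70,70,70,70,70,70,70,70,70,70],
  "offset": [
    [-0.2,0,1.5],
    [-0.2,0,4.5],
    [-0.2,0,8],
    [-0.2,0,11.5],
    [-0.2,0,14.5],
    [-0.2,0,16.5],
    [-0.2,0,18],
    [-0.2,0,19],
    [-0.2,0,19.3],
    [-0.2,0,19.3]
  ],
  "roll": [0,0,0,0,0,0,0,0,0,0]
}}

```text
clock: 9.82
eef_pos: [0.543, -0.1746, 0.0966]
orientation: [-0.072, -3.141, -0.0]
wrist_force: [0.5, 0.3, 0.1]
finger_gap: 0.0595
grasp_force: 0.0
```

{"op": "jog_arm", "data": {
  "hand": [10,10,10,10,10,10,10,10,10,10],
  "offset": [
    [0,0,0],
    [0,0,0],
    [0,0,0],
    [0,0,0],
    [0,0,0],
    [0,0,0],
    [0,0,0],
    [0,0,0],
    [0,0,0],
    [0,0,0]
  ],
  "roll": [0,0,0,0,0,0,0,0,0,0],
  "squeeze": 40
}}

```text
clock: 10.65
eef_pos: [0.5434, -0.1757, 0.0974]
orientation: [0.074, 3.139, -0.001]
wrist_force: [-1.2, -0.0, 5.7]
finger_gap: 0.0174
grasp_force: 38.9
```

{"op": "jog_arm", "data": {
  "hand": [10,10,10,10,10,10,10,10,10,10],
  "offset": [
    [0,0,-0.7],
    [0,0,-2],
    [0,0,-4],
    [0,0,-7],
    [0,0,-10.5],
    [0,0,-14],
    [0,0,-17.5],
    [0,0,-20.5],
    [0,0,-22.5],
    [0,0,-23.2]
  ],
  "roll": [0,0,0,0,0,0,0,0,0,0]
}}

```text
clock: 11.48
eef_pos: [0.5432, -0.1756, 0.3326]
orientation: [0.074, 3.136, -0.003]
wrist_force: [1.2, 0.1, -1.8]
finger_gap: 0.0176
grasp_force: 39.1
```

```bash
python3 - <<'E'
from h import *
print(get_obs()["eef_pos"],move([.5405,.098,.33],1.5254))
E
```

```text
[ 0.5431774  -0.17562417  0.33256767] (array([ 1.55, 27.32,  0.19]), np.float64(-0.001), 'tool y yaw', np.float64(1.524))
```

{"op": "jog_arm", "data": {
  "hand": [10,10,10,10,10,10,10,10,10,10],
  "offset": [
    [0.1,1.5,0],
    [0.3,4.5,0],
    [0.5,8.5,0],
    [0.7,12.5,0],
    [0.9,16.5,0],
    [1.1,20,0],
    [1.3,23.5,0],
    [1.4,25.8,0],
    [1.5,27,0],
    [1.5,27.3,0]
  ],
  "roll": [0,0,0,0,0,0,0,0,0,0]
}}

```text
clock: 12.32
eef_pos: [0.54, 0.1002, 0.3273]
orientation: [-0.07, -3.139, -0.0]
wrist_force: [-0.9, -0.3, -0.8]
finger_gap: 0.0179
grasp_force: 39.2
```

```bash
python3 - <<'E'
from h import *
a,b=snapshot("scene"),snapshot("side")
print(get_obs()["eef_pos"],get_obs()["wrist_force"],move([.5405,.098,.33],1.5254))
f=lambda s,x,y,w,h:cv2.resize(s["color"][y:y+h,x:x+w,::-1],(400,600),interpolation=cv2.INTER_CUBIC)
cv2.imwrite("pics/ins1.png",np.hstack([f(b,190,40,60,90),f(a,305,75,60,90)]))
w=snapshot("wrist");np.savez("w4.npz",**w)
E
```

```text
[0.54041237 0.09807571 0.32768568] [ 0.36332631 -0.11777729 -1.19003516] (array([-0.01, -0.01, -0.23]), np.float64(-0.001), 'tool y yaw', np.float64(1.525))
```

View pics/ins1.png

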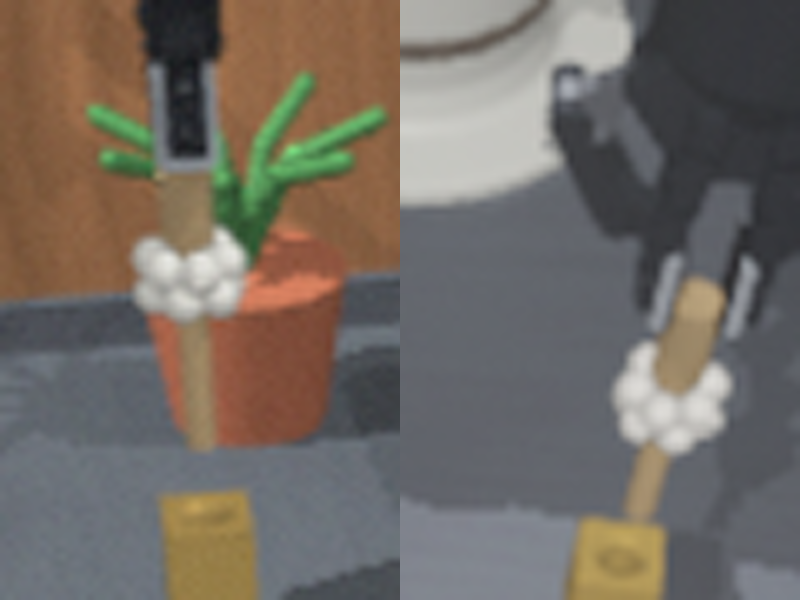

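```bash
python3 - <<'E'
from h import *
a,b=snapshot("scene"),snapshot("side")
A=lambda x,y:(305+(x+.5)/6.667-.5,75+(y+.5)/6.667-.5);B=lambda x,y:(190+(x+.5)/6.667-.5,40+(y+.5)/6.667-.5)
print("tip",tri([a,b],[A(241,519),B(202,446)]),"hole",tri([a,b],[A(220,562),B(210,514)]),"bead",tri([a,b],[A(270,398),B(190,272)]))
E
```

```text
tip [0.53968485 0.10258634 0.23504353] hole [0.540659   0.09890793 0.20782635] bead [0.53920297 0.10073307 0.30589008]
```

Aligned within measuring noise. Lowering slowly.

{"op": "jog_arm", "data": {
  "hand": [10,10,10,10,10,10,10,10,10,10],
  "offset": [
    [0,0,0.8],
    [0,0,1.6],
    [0,0,2.4],
    [0,0,2.8],
    [0,0,3.1],
    [0,0,3.4],
    [0,0,3.7],
    [0,0,4],
    [0,0,4],
    [0,0,4]
  ],
  "roll": [0,0,0,0,0,0,0,0,0,0]
}}

```text
clock: 13.4
eef_pos: [0.5407, 0.098, 0.2884]
orientation: [-0.073, -3.141, 0.0]
wrist_force: [0.2, -0.8, -0.7]
finger_gap: 0.0177
grasp_force: 39.2
```

Entered without contact. Next is down to about 2 mm above the floor, then gently onto it.

{"op": "jog_arm", "data": {
  "hand": [10,10,10,10,10,10,10,10,10,10],
  "offset": [
    [0,0,0.4],
    [0,0,0.8],
    [0,0,1.2],
    [0,0,1.5],
    [0,0,1.8],
    [0,0,2],
    [0,0,2.2],
    [0,0,2.3],
    [0,0,2.3],
    [0,0,2.3]
  ],
  "roll": [0,0,0,0,0,0,0,0,0,0]
}}

```text
clock: 14.23
eef_pos: [0.5407, 0.0979, 0.2655]
orientation: [0.074, 3.141, -0.0]
wrist_force: [0.3, -0.1, -1.4]
finger_gap: 0.0173
grasp_force: 39.2
```

{"op": "jog_arm", "data": {
  "hand": [10,10,10,10,10,10,10,10,10,10],
  "offset": [
    [0,0,0.05],
    [0,0,0.1],
    [0,0,0.15],
    [0,0,0.2],
    [0,0,0.25],
    [0,0,0.3],
    [0,0,0.3],
    [0,0,0.3],
    [0,0,0.3],
    [0,0,0.3]
  ],
  "roll": [0,0,0,0,0,0,0,0,0,0]
}}

```text
clock: 15.07
eef_pos: [0.5407, 0.0979, 0.2624]
orientation: [-0.073, -3.141, 0.0]
wrist_force: [0.2, -0.4, 0.3]
finger_gap: 0.0174
grasp_force: 39.2
```

{"op": "jog_arm", "data": {
  "hand": [10,10,10,10,10,10,10,10,10,10],
  "offset": [
    [0,0,0.03],
    [0,0,0.06],
    [0,0,0.1],
    [0,0,0.13],
    [0,0,0.15],
    [0,0,0.15],
    [0,0,0.15],
    [0,0,0.15],
    [0,0,0.15],
    [0,0,0.15]
  ],
  "roll": [0,0,0,0,0,0,0,0,0,0]
}}

```text
clock: 15.9
eef_pos: [0.5407, 0.098, 0.2609]
orientation: [0.073, 3.141, -0.0]
wrist_force: [-0.7, 0.3, 1.8]
finger_gap: 0.0172
grasp_force: 39.4
```

The floor contact is light, so I'll release and withdraw.

{"op": "jog_arm", "data": {
  "hand": [25,35,50,60,70,70,70,70,70,70],
  "offset": [
    [0,0,0],
    [0,0,0],
    [0,0,0],
    [0,0,0],
    [0,0,0],
    [0,0,0],
    [0,0,0],
    [0,0,-0.3],
    [0,0,-1],
    [0,0,-2.5]
  ],
  "roll": [0,0,0,0,0,0,0,0,0,0]
}}

```text
clock: 16.73
eef_pos: [0.5403, 0.0979, 0.2853]
orientation: [-0.073, -3.139, 0.0]
wrist_force: [0.1, -0.0, 0.5]
finger_gap: 0.0597
grasp_force: 0.0
```

{"op": "jog_arm", "data": {
  "hand": [70,70,70,70,70,70,70,70,70,70],
  "offset": [
    [0,0,-2],
    [0,0,-5],
    [0,0,-8],
    [0,0,-11],
    [0,0,-13],
    [0,0,-13],
    [0,0,-13],
    [0,0,-13],
    [0,0,-13],
    [0,0,-13]
  ],
  "roll": [0,0,0,0,0,0,0,0,0,0]
}}

```text
clock: 17.57
eef_pos: [0.5405, 0.0979, 0.4151]
orientation: [-0.073, -3.139, 0.0]
wrist_force: [0.3, 0.6, 0.0]
finger_gap: 0.06
grasp_force: 0.0
```

```bash
python3 - <<'E'
from h import *
a,b=snapshot("scene"),snapshot("side")
f=lambda s,x,y,w,h:cv2.resize(s["color"][y:y+h,x:x+w,::-1],(400,600),interpolation=cv2.INTER_CUBIC)
cv2.imwrite("pics/end.png",np.hstack([f(b,185,70,80,120),f(a,295,100,80,120)]))
E
```

```text
(no output)
```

View pics/end.png

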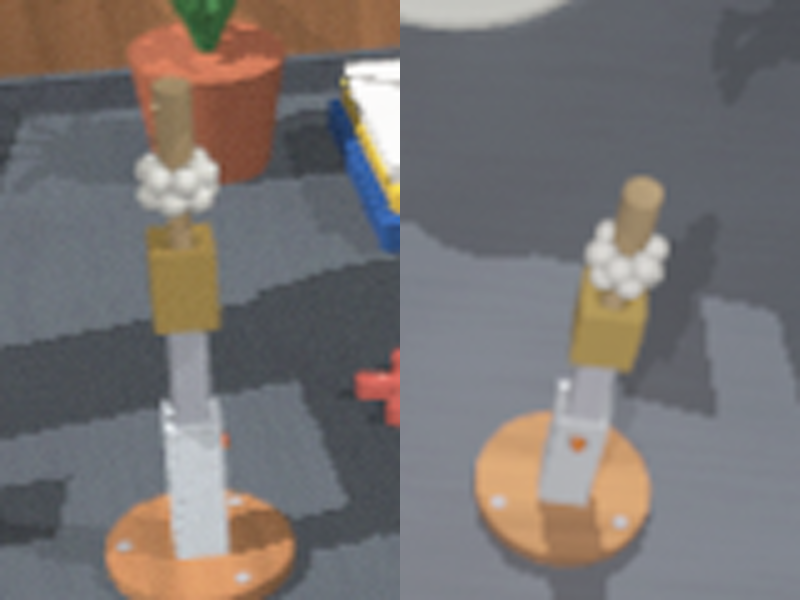

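The ornament stands upright in the head, about 20 mm of dowel shows above it, and the button is out at (225,440). The gripper is clear.

```bash
python3 -c "
from plant import *
print(job_done())"
```

```text
the job is handed in; nothing more can be done
None
```

The post is locked up, the white bead ornament stands released and upright in its brass head, the rainstick, star and fidget slider were not touched, and the job was handed in at about 18 s; no verdict came back.

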